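# Hold a rinsed spray nozzle over the tumbler to drip

### The job

Pull the crate's sprung drawer all the way out to its stop and leave it out, then pick up the spray nozzle standing in it, carry it over the low drying rail and stop with it upright, wide end down, centred above the mouth of the taller glass tumbler, about a finger's width (15 mm) above the rim. Finish still holding it there, still and not touching the glass, so that it can drip into the tumbler. Do not strike the rail, and leave the tumblers and the polish tin where they stand and the boot pick and toe cap in the drawer.

Things in the scene. Friction and masses are not known exactly. Their poses are not given: they have to be found in the camera images.
- crate: Wooden crate fixed on the bench, 220 deep x 270 wide x 115 high (mm), closed top, one drawer in the face that looks to its -x side (towards the robot). Origin: centre of its underside; x from front to back, z up. The front face lies at x = -110; the drawer slides out along -x.
- drawer (a joint): How far the crate's drawer is pulled out, m: 0 is shut, 0.12 is its stop; it starts 0 to 0.02. A weak closing spring (12 N/m) and runner friction (2.6 N) oppose the pull, about 3 to 4 N plus light damping; the friction exceeds the spring, so the drawer stays where it is left. Inside it is 224 wide, its floor is 18 mm above the bench, its side walls end 63 mm and its front panel (12 thick) 102 mm above the bench; it carries what stands in it.
- drawer_bar (a point): Middle of the drawer's aluminium handle bar, a round bar 10 mm thick and 110 mm long along the crate's y, 42 mm in front of the drawer's panel (centre to face) and 80 mm above the bench; it moves with the drawer. Axes as the crate's. It can be pinched from above, fingers in front of and behind it.
- nozzle: Hose spray nozzle, moulded plastic, 78 mm tall, a body of revolution standing upright on the drawer floor on its wide collar, roughly mid-width in the drawer and 160 to 205 mm in front of the crate's origin once the drawer is out (under the crate's top before). Collar 35 mm diameter up to 20 mm, tapering to a barrel 23 mm in diameter from 30 to 66 mm above its origin, then a narrow tip. Origin: centre of its underside (wide end), z up along its axis. 28 to 56 g.
- airer: Low aluminium drying rail fixed on the bench between the crate and the tumblers: a bar 12 mm thick and 300 mm long along its own x, top 166 mm above the bench, on two A-shaped legs, with two thinner bars lower down. Origin: on the bench under the bar's middle, z up.
- tall_tumbler: The taller clear glass tumbler, empty, upright, loose: 120 mm high, rim 70 mm in outer diameter, wall 4 mm. Origin: centre of its underside, z up. Its place and the short one's are swapped at random.
- tall_tumbler_rim (a point): Centre of the taller tumbler's mouth, at rim height, 120 mm above its underside.
- short_tumbler: The shorter clear glass tumbler, loose, upright: 80 mm high, rim 72 mm in diameter; leave it alone. Origin: centre of its underside.
- toe_cap: Black silicone toe cap, a dome 44 mm in diameter and 25 mm high in the drawer, on the side of the crate's -y; stays in the drawer. Origin: centre of its underside.
- boot_pick: Steel boot pick, 130 mm long, 12 mm thick, lying along the crate's x in the drawer, on the side of the crate's +y; stays in the drawer. Origin: its middle, underside.
- polish_tin: Round flat shoe-polish tin, 72 mm in diameter, 26 mm high, loose on the bench right of the tumblers. Origin: centre of its underside.
There are look-alikes about, which are no part of the job. What is shaped like the tall_tumbler but green is not meant.

How it is judged (in metres and radians):
On the way, in this order (a step that is already met when the one before it is completed fails the run):
1. the drawer is pulled out to its stop (value of joint drawer above 0.113 m), for 0.2 s.
2. the nozzle is lifted out of the drawer in the fingers (height (world z) of nozzle above 0.11 m and contact force between nozzle and the fingers above 0.5 N), for 0.05 s.
3. the nozzle passes over the drying rail (z of nozzle in the frame of airer above 0.166 m and y of nozzle in the frame of airer between -0.06 and 0.06 m and x of nozzle in the frame of airer between -0.165 and 0.165 m), for 0.02 s.
At the end, for the whole second after the job is handed in: Nozzle held still and upright (0.2 rad), wide end down, 4 to 30 mm above the tall tumbler's rim, centred within 14 mm, that glass untouched; drawer out at least 105 mm; tumblers upright and, like the tin, within 15 mm of their starts; toe cap and pick in the drawer (horizontal distance between nozzle and tall_tumbler_rim below 0.014 m and z of nozzle in the frame of tall_tumbler_rim between 0.004 and 0.03 m and angle between nozzle's own z axis and vertical below 0.2 rad and z of tall_tumbler_rim in the frame of nozzle below 0 m and linear speed of nozzle below 0.02 m/s and contact force between nozzle and the fingers above 0.5 N and contact force between nozzle and tall_tumbler below 0.1 N and contact force between tall_tumbler and the arm below 0.1 N and contact force between tall_tumbler and the fingers below 0.1 N and value of joint drawer above 0.105 m and angle between each of tall_tumbler, short_tumbler's own z axis and vertical below 0.05 rad and distance of each of tall_tumbler, short_tumbler, polish_tin from where it was at the start of the episode below 0.015 m and height (world z) of each of toe_cap, boot_pick below 0.06 m); the arm keeps its last pose, push and grip.
It fails at once if a tumbler or the tin is shifted by more than 20 mm (distance of any of tall_tumbler, short_tumbler, polish_tin from where it was at the start of the episode above 0.02 m).
It fails at once if the nozzle touches the taller tumbler (contact force between nozzle and tall_tumbler above 0.3 N).
It fails at once if the drying rail is struck (over 3 N) (contact force between airer and anything else above 3 N).
It fails at once if the toe cap or boot pick is taken out of the drawer (height (world z) of any of toe_cap, boot_pick above 0.08 m).
It also fails if it takes over 64 s, if anything falls off the work surface, if the arm or the gripper's body presses on something with over 40 N, if the wrist force passes 120 N, or if a joint passes its speed limit or range.

### The arm

A 6-joint arm with a two-finger parallel gripper is mounted at the origin on the work surface. World frame = base frame: x ahead of the robot, y to its left, z up, the work surface at z = 0. Lengths are in mm, angles in degrees, forces in N, time in s.
With the tool pointing down it reaches from about 300 to 850 mm from the base axis. Payload 4.2 kg.
Tool frame: the origin (TCP) lies at the very end of the fingers, on their centre line; the grasp point (between the pads) lies 19 mm behind it; z points along the fingers, y is the line along which they close (so a half turn about z gives the same grasp; the last joint's range is limited). The gripper opens to 91 mm and grips with 3 to 60 N. Pads are 32 mm wide; open, the fingers measure 118 mm over their backs; the gripper's body (76 mm by 178 mm) begins 60 mm behind the grasp point.
Start: joints at [-78.323, 18.312, 89.639, -0, 72.044, -1.146], TCP at [127.615, -560.676, 213.976] pointing down, gripper open.
Joint ranges: [-177.97, 177.97], [-48.28, 115.42], [12.27, 149.76], [-77.06, 257.06], [2.81, 150.46], [-146.56, 146.56]. Speed limits (degrees/s): [147.25, 147.25, 180, 180, 180, 180].

### API

Orientations are given as [roll, pitch, yaw] about the fixed x, y, z axes, in that order (R = Rz(yaw) Ry(pitch) Rx(roll)).
In Python, from workcell import env gives the robot as it stands.
- The arm moves only by the shell command python3 -m pendant 'ROWS' [FORCE]. ROWS is a JSON object of lists of equal length, an entry for each row: "translation": the shift along the tool's x, y, z in mm, a list of three; "roll": the turn about the tool's z in rad; "hand": the closure in counts, from 0 (fully open) to 255 (shut). In form: {"translation": [[dx, dy, dz], ...], "roll": [roll, ...], "hand": [hand, ...]}. A call has exactly 8 rows; each row shifts and turns the commanded pose from where the row before left it, along the tool's axes as they then stand; what a row does not reach is not made up. A row lasts 1/12 s, in which the tool goes at most 41.7 mm and 7.16 degrees, less where a joint would pass 70% of its speed; a pose out of reach is approached as far as the arm can. A call with a gripper value outside its range is refused whole. The fingers move at their own pace and stop on an object; FORCE is the grip in N (left out, the last holds). Time passes only in rows, so rows that do not move let the fingers close, or fill a call up. It gives the time, the measured TCP pose, the force, the opening and the grip force at its end, in the units of the state.
- env.state(): the state, without advancing time (a new reading comes with each control period).
- env.grab_frame(name): name is "side" or "top" or "wrist"; returns a dict with "frame" (384x512x3 uint8, red, green, blue), "z_map" (384x512 float32, mm along the optical axis (not along the pixel's ray), 0 where there is no reading), "fx", "fy", "cx", "cy" (pixels), "pose" (4x4, takes a point from camera to world coordinates). Camera axes: x right, y down, z forward; pixel columns grow to the right and rows downward; lengths in mm; the calibration is good to about 2 mm. A picture is of the moment at which its call begins.
- env.job_done(): hands the job in; it is judged then, once.
Trained networks look in a picture, given as the dict that the camera call returned (one of the last four; its "shot" number tells which), for a name from the list of things; names that differ only in an ending like _2 or _b are one class to them, and where a whole thing is asked for, a point or a joint stands for the part that bears it (a point fixed in the world has none). Each returns a list of dicts, best first, with "score" (0 to 1); they miss things now and then, are a little off and sometimes report something else, mostly with a low value. They report only what shows in the picture. A call takes as long as a camera call. They do not tell look-alikes from the thing itself.
- env.recognise(picture, label): "rect" ([centre column, centre row, width, height] in pixels, round what is visible of it).
- env.regions_of(picture, label): "pixels" (384x512 bool, what is visible of it) and "rect" ([centre column, centre row, width, height] in pixels, round what is visible of it).
The state is a dict: "time_s": time; "qpos": joint angles; "qvel": joint speeds; "effort": joint torques, N m; "ee_pos": TCP position; "ee_rot": TCP orientation; "force": force on the tool from outside, world axes, zero at the start; "torque": the same for the moment, N m; "gripper_width": finger opening in mm; "gripper_force": force on a finger pad.
Only numpy, scipy, OpenCV 4.12 (cv2) and the standard library are available. Lean on these libraries where they do the work, as an engineer would, in place of code of your own. Each camera call takes 0.05 s, during which the arm holds its last target. There are 200 camera calls.

## Working session

There is one attempt and no reset: what is moved stays moved. The work goes in short steps, Python scripts to look and compute and a shell command to move; the robot and the scene stay as the last step left them, time stands still between calls to the robot, and variables do not carry over. Pictures are saved under pics/ and viewed, at most 10 in all, crops included, and the job is handed in when it is done.

```bash
ls; mkdir -p pics
cat > h.py <<'E'
import numpy as np, cv2
from workcell import env
def world(p, mask):
    v,u=np.nonzero(mask & (p["z_map"]>0)); z=p["z_map"][v,u]
    c=np.stack([(u-p["cx"])*z/p["fx"],(v-p["cy"])*z/p["fy"],z,np.ones_like(z)])
    return (p["pose"]@c)[:3].T
def proj(p,X):
    c=np.linalg.inv(p["pose"])@np.append(X,1); return c[0]/c[2]*p["fx"]+p["cx"],c[1]/c[2]*p["fy"]+p["cy"]
def save(p,n): cv2.imwrite("pics/"+n,p["frame"][:,:,::-1])
E
python3 - <<'E'
from h import *
print(env.state())
for n in("top","side"):
    p=env.grab_frame(n); save(p,n+"1.png"); print(n,p["pose"].round(2).tolist(),p["fx"])
    for l in["crate","drawer_bar","drawer","nozzle","airer","tall_tumbler","short_tumbler","toe_cap","boot_pick","polish_tin"]:
        for r in env.regions_of(p,l)[:3]:
            w=world(p,r["pixels"])
            if len(w): print(l,round(r["score"],2),np.round(r["rect"]).tolist(),*[np.percentile(w,q,axis=0).round().tolist() for q in(2,50,98)])
E
```

```text
pics
{'time_s': 0.0, 'qpos': array([-7.83250538e+01,  1.83523755e+01,  8.97084640e+01, -1.23777431e-03,
        7.20408384e+01, -1.14633687e+00]), 'qvel': array([ 0.03472624,  0.01167943, -0.09351228,  0.18268983,  0.0420661 ,
       -0.00731308]), 'effort': array([-3.34619370e-03, -4.12455153e+01, -2.31969202e+01,  7.25303614e-02,
        4.59326897e-02, -1.38251989e-04]), 'ee_pos': array([ 127.48622758, -560.17060169,  213.09895307]), 'ee_rot': array([-1.79898319e+02, -8.57617953e-04,  1.28216650e+01]), 'force': array([-0.09778285, -0.00821424, -0.12056902]), 'torque': array([0.07083697, 0.00134304, 0.04028699]), 'gripper_force': 0.0, 'gripper_width': 91.48921443853962}
top [[0.01, -0.99, 0.15, 461.6], [-1.0, -0.02, -0.02, -30.27], [0.02, -0.15, -0.99, 1044.61], [0.0, 0.0, 0.0, 1.0]] 370.08552127250516
crate 0.82 [160.0, 161.0, 109.0, 109.0] [562.0, 60.0, 18.0] [676.0, 184.0, 113.0] [816.0, 325.0, 117.0]
crate 0.53 [305.0, 197.0, 31.0, 26.0] [559.0, -207.0, 1.0] [598.0, -183.0, 62.0] [622.0, -144.0, 122.0]
crate 0.19 [159.0, 201.0, 104.0, 26.0] [542.0, 70.0, 13.0] [588.0, 197.0, 83
[... 1382 characters left out ...]
, 74.0, 16.0] [585.0, 215.0, 73.0] [663.0, 327.0, 104.0]
nozzle 0.5 [176.0, 245.0, 9.0, 13.0] [593.0, 193.0, 28.0] [634.0, 204.0, 55.0] [654.0, 255.0, 107.0]
airer 0.53 [173.0, 242.0, 10.0, 12.0] [594.0, 192.0, 32.0] [637.0, 203.0, 52.0] [650.0, 251.0, 107.0]
tall_tumbler 0.95 [270.0, 175.0, 22.0, 46.0] [558.0, -204.0, 11.0] [585.0, -157.0, 94.0] [622.0, -138.0, 122.0]
tall_tumbler 0.78 [287.0, 153.0, 22.0, 41.0] [580.0, -331.0, 8.0] [600.0, -283.0, 92.0] [643.0, -263.0, 121.0]
short_tumbler 0.9 [316.0, 197.0, 24.0, 37.0] [411.0, -215.0, 1.0] [442.0, -162.0, 55.0] [478.0, -141.0, 82.0]
polish_tin 0.58 [331.0, 161.0, 23.0, 20.0] [473.0, -444.0, 6.0] [502.0, -404.0, 25.0] [536.0, -382.0, 30.0]
```

```bash
python3 - <<'E'
import cv2
a=cv2.imread("pics/top1.png")[100:300,80:430]; b=cv2.imread("pics/side1.png")[110:310,60:410]
import numpy as np
cv2.imwrite("pics/c1.png",cv2.resize(np.vstack([a,b]),None,fx=1.5,fy=1.5,interpolation=cv2.INTER_CUBIC))
E
python3 - <<'E'
from h import *
p=env.grab_frame("top"); w=world(p,np.ones((384,512),bool))
def s(c): return w[c]
x,y,z=w.T
# bar
b=w[(z>72)&(z<90)&(x>525)&(x<580)&(y>40)&(y<340)]; print("bar",len(b),np.percentile(b,[5,50,95],axis=0).round(1).tolist())
if len(b)>10:
    r=cv2.minAreaRect(b[:,:2].astype(np.float32)); print(r)
# crate top
t=w[(z>108)&(z<122)&(x>550)&(y>30)&(y<360)]; print("crate",cv2.minAreaRect(t[:,:2].astype(np.float32)))
t=w[(z>96)&(z<107)&(x>550)&(x<640)&(y>30)&(y<360)]; print("panel",cv2.minAreaRect(t[:,:2].astype(np.float32)))
t=w[(z>158)&(z<172)&(x>400)&(x<800)&(y>-120)&(y<30)]; print("rail",cv2.minAreaRect(t[:,:2].astype(np.float32)),t[:,2].max())
for n,x0,y0 in(("A",590,-175),("B",611,-300)):
    t=w[(z>112)&(z<126)&(abs(x-x0)<60)&(abs(y-y0)<60)]; print(n,cv2.minEnclosingCircle(t[:,:2].astype(np.float32)),len(t))
    m=np.zeros((384,512),bool); u,v=proj(p,np.array([x0,y0,60])); print(p["frame"][int(v)-3:int(v)+4,int(u)-3:int(u)+4].mean((0,1)))
E
```

```text
bar 268 [[539.4, 134.6, 79.2], [545.6, 188.2, 83.0], [575.7, 249.4, 85.8]]
((558.1698608398438, 192.74594116210938), (42.26366424560547, 119.79782104492188), 0.7415605187416077)
crate ((711.9979858398438, 197.14254760742188), (219.47657775878906, 270.0279235839844), 1.525786280632019)
panel ((595.6848754882812, 191.6770782470703), (48.3110466003418, 274.6279296875), 8.052608489990234)
rail ((575.7586059570312, -51.53337097167969), (11.935930252075195, 308.0087890625), 89.1209716796875) 169.05082530470327
A ((591.0023803710938, -176.0725860595703), 34.7630615234375) 152
[152.2244898  148.20408163 142.34693878]
B ((610.9351806640625, -301.09381103515625), 35.16644287109375) 163
[ 57.36734694 133.87755102  56.51020408]
```

View pics/c1.png

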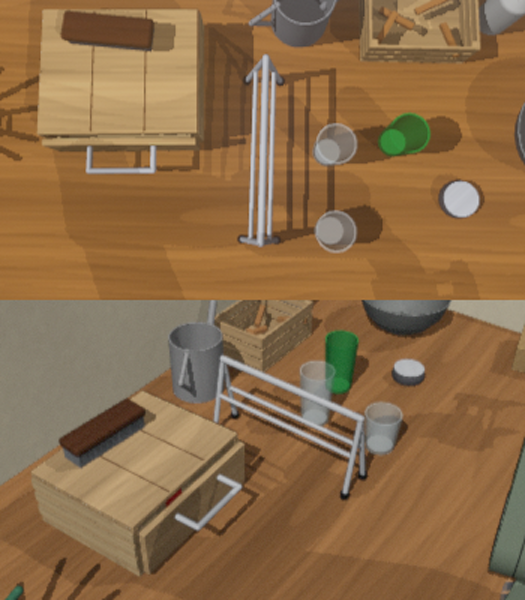

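The pictures show the tall clear tumbler at world (591,-176), the green look-alike at (611,-301) and the short tumbler at (443,-181). The rail is at y≈-51 and the bar centre at about (545,192). I'll move above the bar first.

```bash
for i in 1 2 3; do python3 -m pendant '{"translation":[[24,-26.7,-1],[24,-26.7,-1],[24,-26.7,-1],[24,-26.7,-1],[24,-26.7,-1],[24,-26.7,-1],[24,-26.7,-1],[24,-26.7,-1]],"roll":[0,0,0,0,0,0,0,0],"hand":[0,0,0,0,0,0,0,0]}' 30; done
python3 -m pendant '{"translation":[[0,0,0],[0,0,0],[0,0,0],[0,0,0],[0,0,0],[0,0,0],[0,0,0],[0,0,0]],"roll":[-0.12,-0.12,-0.12,-0.12,-0.12,-0.12,-0.12,-0.12],"hand":[150,150,150,150,150,150,150,150]}'
python3 -m pendant '{"translation":[[0,0,0],[0,0,0],[0,0,0],[0,0,0],[0,0,0],[0,0,0],[0,0,0],[0,0,0]],"roll":[-0.12,-0.12,-0.12,-0.054,0,0,0,0],"hand":[150,150,150,150,150,150,150,150]}'
python3 - <<'E'
from h import *
p=env.grab_frame("wrist"); save(p,"w1.png"); w=world(p,np.ones((384,512),bool)); x,y,z=w.T
print(env.state()["ee_pos"],env.state()["ee_rot"],env.state()["gripper_width"])
b=w[(z>74)&(z<92)&(x>525)&(x<562)&(abs(y-192)<45)]; print(len(b))
if len(b)>5: print(cv2.minAreaRect(b[:,:2].astype(np.float32)),np.percentile(b,[3,50,97],axis=0))
b=w[(z>97)&(z<107)&(x>560)&(x<640)&(abs(y-192)<100)]; print(len(b))
if len(b)>5: print(np.percentile(b,[3,50,97],axis=0))
E
```

```text
time_s: 1.82
ee_pos: [267.9, -308.2, 222.2]
ee_rot: [180.0, -0.0, 12.8]
force: [1.3, -0.3, -0.5]
gripper_width: 91.4
gripper_force: 0.0
time_s: 2.48
ee_pos: [407.8, -57.1, 230.3]
ee_rot: [180.0, -0.0, 12.8]
force: [0.8, -0.3, 0.1]
gripper_width: 91.1
gripper_force: 0.0
time_s: 3.15
ee_pos: [547.6, 193.7, 238.0]
ee_rot: [180.0, -0.0, 12.8]
force: [0.5, -0.0, 0.7]
gripper_width: 91.0
gripper_force: 0.0
time_s: 3.82
ee_pos: [547.0, 192.0, 237.9]
ee_rot: [-180.0, 0.0, 68.2]
force: [-0.8, -0.0, 0.2]
gripper_width: 40.7
gripper_force: 0.0
time_s: 4.48
ee_pos: [547.0, 192.0, 237.9]
ee_rot: [180.0, 0.0, 91.5]
force: [0.9, -0.2, 0.6]
gripper_width: 37.6
gripper_force: 0.0
[547.05159698 191.9750128  237.91528765] [1.79998853e+02 4.74193709e-03 9.15076917e+01] 37.363085557093996
804
((542.865478515625, 191.972412109375), (9.856800079345703, 89.91581726074219), 1.5556279420852661) [[537.79905896 150.15513848  80.91820339]
 [543.08032096 195.00808775  84.24226623]
 [548.24253798 234.73571542  86.15377272]]
1753
[[583.33909718 161.11448742  99.64435836]
 [589.50868502 231.10743497 102.05717086]
 [596.06948324 289.06609597 103.55439254]]
```

View pics/w1.png

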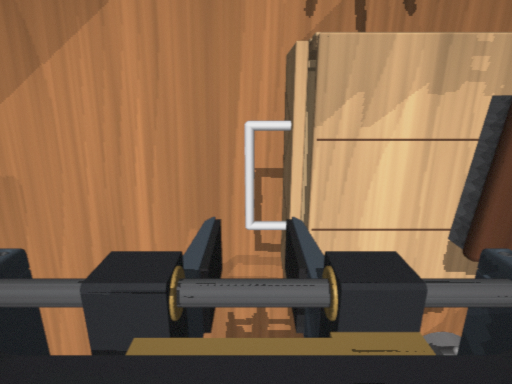

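The wrist picture shows the bar at columns 247-253, rows 122-228, centred at x≈543, and it is clear of the panel. I'll descend, pinch it and check the grip.

```bash
python3 -m pendant '{"translation":[[0,-3.5,25],[0,0,25],[0,0,25],[0,0,25],[0,0,25],[0,0,25],[0,0,15],[0,0,12]],"roll":[0,0,0,0,0,0,0,0],"hand":[150,150,150,150,150,150,150,150]}' 30
python3 -m pendant '{"translation":[[0,0,0],[0,0,0],[0,0,0],[0,0,0],[0,0,0],[0,0,0],[0,0,0],[0,0,0]],"roll":[0,0,0,0,0,0,0,0],"hand":[255,255,255,255,255,255,255,255]}' 30
```

```text
time_s: 5.2
ee_pos: [542.6, 191.6, 59.0]
ee_rot: [-179.9, 0.0, 91.5]
force: [-1.0, -0.3, -0.2]
gripper_width: 37.2
gripper_force: 0.0
time_s: 5.87
ee_pos: [543.8, 192.1, 62.0]
ee_rot: [179.9, -0.0, 91.5]
force: [-0.7, 0.6, 6.4]
gripper_width: 9.0
gripper_force: 30.0
```

```bash
for i in 1; do python3 -m pendant '{"translation":[[0,-8,0],[0,-14,0],[0,-16,0],[0,-16,0],[0,-16,0],[0,-16,0],[0,-14,0],[0,-6,0]],"roll":[0,0,0,0,0,0,0,0],"hand":[255,255,255,255,255,255,255,255]}' 30; done
python3 -m pendant '{"translation":[[0,-3,0],[0,-3,0],[0,-2,0],[0,-2,0],[0,-1,0],[0,0,0],[0,0,0],[0,0,0]],"roll":[0,0,0,0,0,0,0,0],"hand":[255,255,255,255,255,255,255,255]}'
```

```text
time_s: 6.53
ee_pos: [437.9, 189.4, 62.0]
ee_rot: [179.8, -0.1, 91.6]
force: [4.5, 0.4, 2.7]
gripper_width: 9.5
gripper_force: 30.0
time_s: 7.2
ee_pos: [428.6, 189.1, 61.9]
ee_rot: [179.8, -0.0, 91.6]
force: [2.6, -1.2, 7.9]
gripper_width: 9.2
gripper_force: 30.0
```

```bash
python3 -m pendant '{"translation":[[0,-2,0],[0,-2,0],[0,-1,0],[0,0,0],[0,0,0],[0,0,0],[0,0,0],[0,0,0]],"roll":[0,0,0,0,0,0,0,0],"hand":[255,255,255,255,255,255,255,255]}'
```

```text
time_s: 7.87
ee_pos: [428.6, 189.2, 62.0]
ee_rot: [179.2, -0.1, 91.6]
force: [14.3, -3.8, -1.8]
gripper_width: 9.2
gripper_force: 30.0
```

The drawer is at its stop: 14 N and no further motion. I'll release, rise, turn a quarter and move over the nozzle area.

```bash
python3 -m pendant '{"translation":[[0,2,0],[0,2,0],[0,0,0],[0,0,0],[0,0,0],[0,0,0],[0,0,0],[0,0,0]],"roll":[0,0,0,0,0,0,0,0],"hand":[255,255,150,150,150,150,150,150]}'
python3 -m pendant '{"translation":[[0,0,10],[0,0,-20],[0,0,-30],[0,0,-30],[0,0,-30],[0,0,-30],[0,0,-30],[0,0,-30]],"roll":[0,0,0,0,0,0,0,0],"hand":[150,150,150,150,150,150,150,150]}'
python3 -m pendant '{"translation":[[0,0,0],[0,0,0],[0,0,0],[0,0,0],[0,0,0],[0,0,0],[0,0,0],[0,0,0]],"roll":[0.12,0.12,0.12,0.12,0.12,0.12,0.12,0.12],"hand":[150,150,150,150,150,150,150,150]}'
python3 -m pendant '{"translation":[[0,0,0],[0,0,0],[0,0,0],[0,0,0],[0,0,0],[0,0,0],[0,0,0],[0,0,0]],"roll":[0.12,0.12,0.12,0.12,0.12,0.01,0,0],"hand":[150,150,150,150,150,150,150,150]}'
python3 - <<'E'
from h import *
s=env.state(); print(s["ee_pos"],s["ee_rot"],s["gripper_width"])
ims=[]
for n in("top","wrist"):
    p=env.grab_frame(n); ims.append(p["frame"][:,:,::-1])
    for l in["nozzle","toe_cap","boot_pick","drawer_bar"]:
        for r in env.regions_of(p,l)[:3]:
            w=world(p,r["pixels"])
            if len(w): print(n,l,round(r["score"],2),np.round(r["rect"]).tolist(),*[np.percentile(w,q,axis=0).round().tolist() for q in(2,50,98)])
cv2.imwrite("pics/c2.png",np.hstack([cv2.resize(ims[0][100:260,90:250],(384,384)),cv2.resize(ims[1],(416,312),interpolation=cv2.INTER_AREA) if 0 else cv2.copyMakeBorder(cv2.resize(ims[1],(416,312)),0,72,0,0,0)]))
E
```

```text
time_s: 8.53
ee_pos: [425.1, 188.6, 60.6]
ee_rot: [-179.9, 0.0, 91.6]
force: [-0.1, 0.6, -0.1]
gripper_width: 37.4
gripper_force: 0.0
time_s: 9.2
ee_pos: [425.0, 188.5, 252.4]
ee_rot: [-180.0, 0.0, 91.6]
force: [1.5, 0.5, 0.4]
gripper_width: 37.6
gripper_force: 0.0
time_s: 9.87
ee_pos: [425.2, 188.6, 250.7]
ee_rot: [-180.0, 0.0, 36.2]
force: [-0.6, 0.6, 0.0]
gripper_width: 37.4
gripper_force: 0.0
time_s: 10.53
ee_pos: [425.4, 188.7, 250.8]
ee_rot: [180.0, 0.0, 1.7]
force: [-0.6, -0.4, -0.0]
gripper_width: 37.7
gripper_force: 0.0
[425.42579938 188.67527332 250.80485672] [1.79989513e+02 1.75658311e-02 1.73626721e+00] 37.68551020796694
top nozzle 0.67 [165.0, 222.0, 10.0, 14.0] [512.0, 170.0, 19.0] [526.0, 180.0, 51.0] [544.0, 196.0, 97.0]
top toe_cap 0.71 [197.0, 201.0, 18.0, 14.0] [568.0, 87.0, 16.0] [586.0, 106.0, 37.0] [609.0, 129.0, 44.0]
top boot_pick 0.47 [133.0, 204.0, 6.0, 29.0] [527.0, 275.0, 18.0] [562.0, 280.0, 27.0] [610.0, 287.0, 32.0]
top drawer_bar 0.64 [163.0, 224.0, 100.0, 69.0] [469.0, 74.0, 13.0] [536.0, 200.0, 18.0] [613.0, 307.0, 102.0]
wrist nozzle 0.66 [257.0, 83.0, 28.0, 28.0] [511.0, 171.0, 19.0] [525.0, 187.0, 85.0] [542.0, 202.0, 97.0]
wrist toe_cap 0.85 [329.0, 25.0, 37.0, 45.0] [569.0, 90.0, 25.0] [586.0, 110.0, 39.0] [607.0, 128.0, 44.0]
wrist toe_cap 0.24 [252.0, 90.0, 263.0, 175.0] [430.0, 77.0, 17.0] [534.0, 196.0, 19.0] [612.0, 306.0, 103.0]
wrist boot_pick 0.84 [177.0, 42.0, 12.0, 82.0] [528.0, 274.0, 20.0] [562.0, 279.0, 29.0] [608.0, 285.0, 31.0]
wrist boot_pick 0.69 [252.0, 89.0, 255.0, 178.0] [430.0, 77.0, 17.0] [535.0, 196.0, 19.0] [612.0, 306.0, 103.0]
wrist drawer_bar 0.96 [252.0, 92.0, 264.0, 177.0] [430.0, 77.0, 17.0] [535.0, 196.0, 19.0] [612.0, 306.0, 103.0]
```

View pics/c2.png

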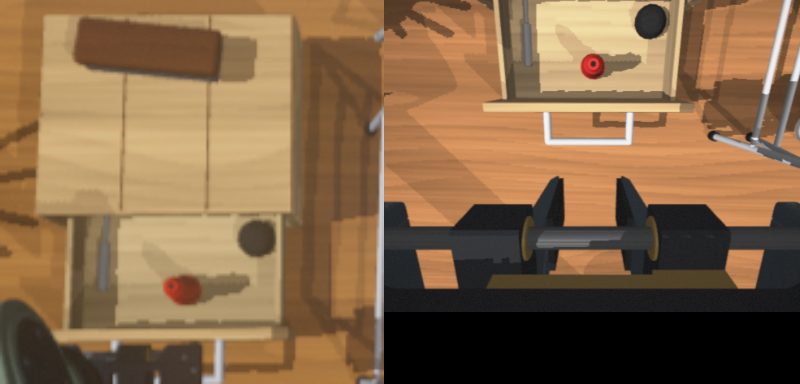

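The nozzle stands clear in the middle of the drawer, at wrist picture (257,83), with the toe cap and pick well to the sides. I'll refine its axis from the tip points.

Run:
```python
from h import *
for n in("wrist","top"):
    p=env.grab_frame(n); w=world(p,np.ones((384,512),bool)); w=w[(abs(w[:,0]-527)<28)&(abs(w[:,1]-187)<28)]
    for a,b in((25,50),(50,83),(83,90),(90,99)):
        t=w[(w[:,2]>a)&(w[:,2]<b)]
        if len(t)>3: print(n,a,len(t),t.mean(0).round(1),t.min(0).round(),t.max(0).round())
```

```text
wrist 25 311 [523.7 186.7  41.3] [510. 169.  33.] [544. 203.  50.]
wrist 50 12 [517.2 187.4  69.5] [516. 180.  56.] [523. 196.  82.]
wrist 83 219 [527.1 186.   86.2] [517. 175.  83.] [539. 197.  90.]
wrist 90 199 [527.  186.1  95.8] [520. 178.  90.] [534. 193.  98.]
top 25 72 [525.7 178.9  39.8] [511. 169.  25.] [545. 199.  49.]
top 50 24 [524.6 179.3  70.1] [517. 175.  51.] [536. 197.  83.]
top 83 32 [527.7 184.5  85.6] [517. 176.  83.] [537. 196.  90.]
top 90 26 [527.3 185.5  95.4] [521. 179.  91.] [534. 191.  98.]
```

```bash
python3 -m pendant '{"translation":[[25,1.5,0],[25,1.5,0],[25,1.4,0],[27,1.4,0],[0,0,25],[0,0,25],[0,0,25],[0,0,0]],"roll":[0,0,0,0,0,0,0,0],"hand":[100,100,100,100,100,100,100,100]}' 15
python3 -m pendant '{"translation":[[0,0,20],[0,0,20],[0,0,20],[0,0,20],[0,0,20],[0,0,15],[0,0,12],[0,0,0]],"roll":[0,0,0,0,0,0,0,0],"hand":[100,100,100,100,100,100,100,100]}' 15
```

```text
time_s: 11.8
ee_pos: [524.7, 184.6, 170.9]
ee_rot: [179.8, 0.6, 1.6]
force: [-0.7, -0.2, -0.6]
gripper_width: 55.7
gripper_force: 0.0
time_s: 12.47
ee_pos: [526.9, 185.5, 47.8]
ee_rot: [179.9, 0.2, 1.6]
force: [-0.1, 0.7, 0.1]
gripper_width: 55.4
gripper_force: 0.0
```

Close, then lift straight up.

```bash
python3 -m pendant '{"translation":[[0,0,0],[0,0,0],[0,0,0],[0,0,0],[0,0,0],[0,0,0],[0,0,0],[0,0,0]],"roll":[0,0,0,0,0,0,0,0],"hand":[255,255,255,255,255,255,255,255]}' 15
python3 -m pendant '{"translation":[[0,0,-5],[0,0,-15],[0,0,-20],[0,0,-20],[0,0,-20],[0,0,-20],[0,0,-20],[0,0,-10]],"roll":[0,0,0,0,0,0,0,0],"hand":[255,255,255,255,255,255,255,255]}'
python3 -m pendant '{"translation":[[0,0,-10],[0,0,-15],[0,0,-15],[0,0,-10],[0,0,-8],[0,0,-2],[0,0,0],[0,0,0]],"roll":[0,0,0,0,0,0,0,0],"hand":[255,255,255,255,255,255,255,255]}'
python3 - <<'E'
from h import *
s=env.state(); print(s["ee_pos"],s["gripper_width"])
e=s["ee_pos"]
ims=[]
for n in("side","top"):
    p=env.grab_frame(n); u,v=map(int,proj(p,e)); ims.append(cv2.resize(p["frame"][max(v-60,0):v+60,max(u-60,0):u+60,::-1],(400,400),interpolation=cv2.INTER_CUBIC))
    for r in env.regions_of(p,"nozzle")[:2]:
        w=world(p,r["pixels"])
        if len(w): print(n,round(r["score"],2),np.round(r["rect"]).tolist(),*[np.percentile(w,q,axis=0).round().tolist() for q in(2,50,98)])
cv2.imwrite("pics/c3.png",np.hstack(ims))
E
```

```text
time_s: 13.13
ee_pos: [528.1, 185.9, 49.6]
ee_rot: [-180.0, -0.1, 1.6]
force: [-0.4, -0.5, 4.5]
gripper_width: 22.5
gripper_force: 15.0
time_s: 13.8
ee_pos: [528.6, 186.0, 181.3]
ee_rot: [-180.0, -0.2, 1.6]
force: [-0.3, 0.1, -1.1]
gripper_width: 22.5
gripper_force: 15.0
time_s: 14.47
ee_pos: [527.3, 185.6, 238.1]
ee_rot: [180.0, 0.1, 1.6]
force: [-0.4, 0.2, -0.5]
gripper_width: 22.7
gripper_force: 15.0
[527.29305231 185.57440842 238.07724139] 22.734965094918003
side 0.6 [211.0, 200.0, 16.0, 31.0] [509.0, 178.0, 208.0] [516.0, 196.0, 228.0] [537.0, 206.0, 275.0]
side 0.27 [270.0, 173.0, 26.0, 46.0] [558.0, -265.0, 5.0] [585.0, -158.0, 92.0] [623.0, -138.0, 122.0]
top 0.64 [303.0, 196.0, 24.0, 27.0] [560.0, -206.0, 2.0] [598.0, -183.0, 61.0] [621.0, -143.0, 121.0]
```

View pics/c3.png

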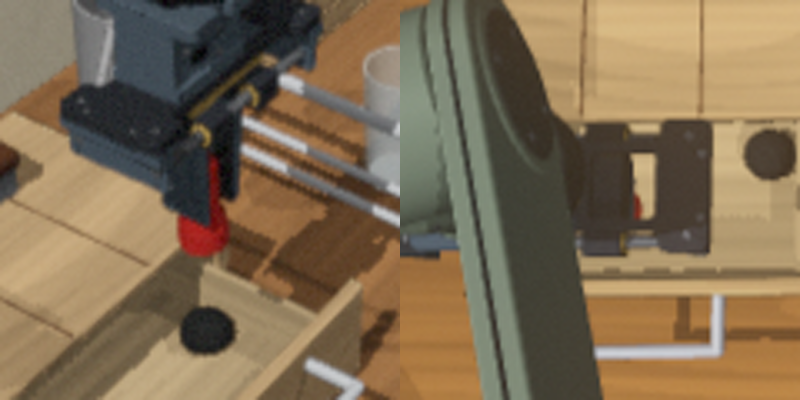

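The nozzle hangs upright in the fingers, red collar at (200,235) in the crop, with its bottom at about z=207. That clears the rail, so I'll carry it over.

```bash
python3 -m pendant '{"translation":[[2,12,0],[3,20,0],[3,26,0],[3,26,0],[4,26,0],[4,26,0],[4,26,0],[4,26,0]],"roll":[0,0,0,0,0,0,0,0],"hand":[255,255,255,255,255,255,255,255]}'
python3 -m pendant '{"translation":[[4,26,0],[4,26,0],[4,26,0],[4,26,0],[4,26,0],[3,22,0],[2,15,0],[2,8,0]],"roll":[0,0,0,0,0,0,0,0],"hand":[255,255,255,255,255,255,255,255]}'
python3 -m pendant '{"translation":[[0,0,5],[0,0,5],[0,0,5],[0,0,5],[0,0,0],[0,0,0],[0,0,0],[0,0,0]],"roll":[0,0,0,0,0,0,0,0],"hand":[255,255,255,255,255,255,255,255]}'
cat > m.py <<'E'
from h import *
import sys
s=env.state(); e=s["ee_pos"]; print(e,s["ee_rot"],s["gripper_width"])
ims=[]
for n in("side","top","wrist"):
    p=env.grab_frame(n); w=world(p,np.ones((384,512),bool)); 
    t=w[(w[:,2]>114)&(w[:,2]<125)&(np.hypot(w[:,0]-591,w[:,1]+176)<42)]
    if len(t)>5: print(n,"rim",len(t),cv2.minEnclosingCircle(t[:,:2].astype(np.float32)))
    u,v=map(int,proj(p,e-[0,0,40])); 
    if n!="wrist": ims.append(cv2.resize(p["frame"][max(v-50,0):v+50,max(u-50,0):u+50,::-1],(400,400),interpolation=cv2.INTER_CUBIC))
    m=np.zeros((384,512),bool)
    f=p["frame"].astype(int); red=(f[...,0]>90)&(f[...,0]>2.2*f[...,1])&(f[...,0]>2.2*f[...,2])
    q=world(p,red); q=q[np.linalg.norm(q-e,axis=1)<70]
    if len(q): 
        print(n,"red",len(q),q.min(0).round(),q.max(0).round())
        lo=q[q[:,2]<q[:,2].min()+22]; print("  collar",lo.min(0).round(1),lo.max(0).round(1))
        # circle fit of the collar side surface
        c=np.linalg.lstsq(np.c_[2*lo[:,:2],np.ones(len(lo))],(lo[:,:2]**2).sum(1),rcond=None)[0]; print("  fit",c[:2].round(1),np.sqrt(c[2]+c[0]**2+c[1]**2).round(1))
cv2.imwrite("pics/"+sys.argv[1],np.hstack(ims))
E
python3 m.py c4.png
```

```text
time_s: 15.33
ee_pos: [559.8, -3.6, 238.8]
ee_rot: [180.0, 0.0, 1.6]
force: [-0.2, -1.1, 0.2]
gripper_width: 22.5
gripper_force: 15.0
time_s: 16.0
ee_pos: [591.5, -178.1, 238.6]
ee_rot: [180.0, 0.0, 1.5]
force: [-0.5, -1.2, 0.1]
gripper_width: 22.1
gripper_force: 15.0
time_s: 16.67
ee_pos: [592.0, -175.3, 219.3]
ee_rot: [180.0, -0.0, 1.6]
force: [0.1, 0.6, -0.4]
gripper_width: 22.6
gripper_force: 15.0
[ 591.97828973 -175.33659878  219.31643052] [ 1.79982422e+02 -3.83616959e-02  1.62145027e+00] 22.649173202439606
side rim 127 ((593.0684204101562, -173.38656616210938), 38.56513214111328)
side red 115 [ 573. -182.  187.] [ 606. -154.  253.]
  collar [ 572.7 -182.3  186.8] [ 605.5 -154.5  208.7]
  fit [ 590.7 -170.7] 14.3
top rim 21 ((585.1187133789062, -176.19203186035156), 33.365535736083984)
wrist rim 828 ((591.0370483398438, -176.74200439453125), 34.61210632324219)
wrist red 2882 [ 590. -191.  187.] [ 609. -161.  267.]
  collar [ 598.2 -190.9  187.1] [ 609.1 -161.4  209.1]
  fit [ 591.7 -177.2] 16.4
```

View pics/c4.png

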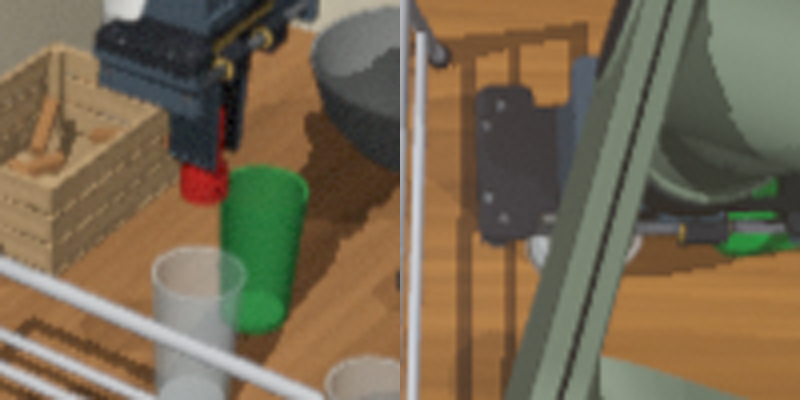

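The nozzle hangs over the clear tall tumbler (crop centre 200,270), centred to about 1 mm with its bottom near z=187. I'll lower it 51 mm.

```bash
python3 -m pendant '{"translation":[[0,0,8],[0,0,10],[0,0,10],[0,0,8],[0,0,7],[0,0,5],[0,0,3],[0,0,0]],"roll":[0,0,0,0,0,0,0,0],"hand":[255,255,255,255,255,255,255,255]}'
python3 -m pendant '{"translation":[[0,0,0],[0,0,0],[0,0,0],[0,0,0],[0,0,0],[0,0,0],[0,0,0],[0,0,0]],"roll":[0,0,0,0,0,0,0,0],"hand":[255,255,255,255,255,255,255,255]}'
python3 m.py c5.png
python3 - <<'E'
from h import *
p=env.grab_frame("side"); w=world(p,np.ones((384,512),bool)); t=w[(w[:,2]>70)&(w[:,2]<92)&(w[:,0]>400)&(w[:,0]<460)&(w[:,1]>100)&(w[:,1]<260)]; print("bar x",np.percentile(t,[5,50,95],axis=0).round(1).tolist() if len(t) else 0)
E
```

```text
time_s: 17.48
ee_pos: [591.4, -175.5, 167.0]
ee_rot: [-180.0, 0.1, 1.6]
force: [-0.0, 0.7, -0.3]
gripper_width: 22.6
gripper_force: 15.0
time_s: 18.15
ee_pos: [591.8, -175.6, 168.0]
ee_rot: [180.0, -0.0, 1.6]
force: [-0.5, 0.2, -0.9]
gripper_width: 22.7
gripper_force: 15.0
[ 591.77982342 -175.635367    167.9979912 ] [ 1.79993170e+02 -4.72574778e-03  1.59447419e+00] 22.734786798900878
side rim 105 ((590.7767944335938, -170.9432830810547), 36.545433044433594)
side red 99 [ 573. -179.  138.] [ 607. -154.  205.]
  collar [ 573.3 -177.5  138.1] [ 606.8 -154.4  160. ]
  fit [ 590.1 -169.4] 13.0
top rim 19 ((580.43017578125, -175.14453125), 31.84202003479004)
wrist rim 1017 ((591.2039794921875, -176.6464080810547), 34.71009063720703)
wrist red 2885 [ 590. -192.  137.] [ 609. -161.  215.]
  collar [ 597.7 -191.8  136.6] [ 608.8 -161.4  158.6]
  fit [ 592.  -177.2] 16.0
bar x [[423.8, 137.8, 79.6], [429.8, 198.8, 83.9], [456.1, 251.7, 87.4]]
```

View pics/c5.png

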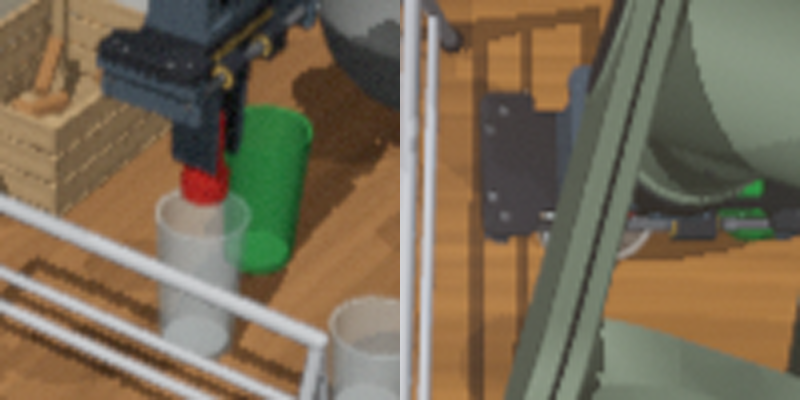

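The nozzle is upright with its bottom at about z=137, some 16 mm above the rim, and centred. The drawer bar is still at x≈429, so I'm handing the job in.

```bash
python3 -c "
from workcell import env
print(env.job_done())"
```

```text
the job is handed in; nothing more can be done
None
```

I handed the job in with the drawer out at its stop and the nozzle held upright, centred about 16 mm above the tall clear tumbler's rim; I saw no contact with the rail or the glass, but the hand-in call returned no verdict.

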